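# Hang the ear defenders on the press rail

### The job

The ear defenders have been left standing on the bench beside the press. Pick them up by the top of the headband and hang them over the polished bar of the rail, the headband across the bar and one cup on each side, hanging free, upright and at rest between the two cheeks; set them down on the bar instead of letting them fall. Do not shift the steel lifting stirrup that stands near them.

Things in the scene. Friction and masses are not known exactly. Their poses are not given: they have to be found in the camera images.
- muffs_crown (a point): Ear defenders, upright on two grey cups (85 mm tall, 86 mm apart inside): 186 long (own x, cup to cup), 70 wide (y), 166 tall, 300 g. Point: centre of the black crown cushion, 153 mm above the underside; z up. Cushion: 70 long, 32 wide (grip its +y and -y faces), 26 thick, underside 13 mm below the point, a shallow inverted V. Finger ends lower than that would meet the bar.
- bar_mid (a point): Hanging rail, fixed: level polished bar, 24 mm diameter, 264 long between two grey cheeks (tops 20 mm above the bar's axis) on a 6 mm base. Point: middle of the bar on its axis, 150 mm above the bench. Own y along the bar, z up. Hung ear defenders have their crown point 25 mm above the axis, cups 22 mm off the bench. The smaller bar at the back with a paper roll is not meant.
- stirrup_center (a point): Mould lifting stirrup, to be left alone: a U of 14 mm dark round steel upside down on two flat feet, 117 mm tall, 156 long (own x), 50 wide (y), 450 g, no cups or cushion. Point: its centre, 55 mm above its underside.

How it is judged:
At the end, for the whole second after the job is handed in: The ear defenders hang over the bar between the cheeks: crown point within 20 mm of the bar's axis sideways, within 100 mm of its middle lengthwise and 15 to 36 mm above its axis; upright within 15 degrees, headband square across the bar within 20 degrees, at rest (under 40 mm/s) (x of muffs_crown in the frame of bar_mid between -0.02 and 0.02 m and y of muffs_crown in the frame of bar_mid between -0.1 and 0.1 m and z of muffs_crown in the frame of bar_mid between 0.015 and 0.036 m and angle between muffs_crown's own z axis and vertical below 0.26 rad and angle between the y axis of muffs_crown and the y axis of bar_mid, either way round below 0.35 rad and linear speed of muffs below 0.04 m/s); the robot touches nothing.
It fails at once if the lifting stirrup is shifted by more than 25 mm (distance of stirrup_center from where it was at the start of the episode above 0.025 m).
It fails at once if the ear defenders are let fall (faster than 0.7 m/s with no finger touching them, a drop of more than about 25 mm) (contact force between muffs and the fingers below 0.05 N and linear speed of muffs above 0.7 m/s).
It also fails if it takes over 45 s, if anything falls off the work surface, if the arm or the gripper's body presses on something with over 40 N, if the wrist force passes 120 N, or if a joint passes its speed limit or range.

### The arm

A 6-joint arm with a two-finger parallel gripper is mounted at the origin on the work surface. World frame = base frame: x ahead of the robot, y to its left, z up, the work surface at z = 0. Lengths are in m, angles in rad, forces in N, time in s.
With the tool pointing down it reaches from about 0.35 to 0.85 m from the base axis. Payload 8.1 kg.
Tool frame: the origin (TCP) lies on the centre line of the jaws, within the pads' length; the fingertips stand 19 mm ahead of it and the grasp point (between the pads) is the TCP (robot.tips_ahead is the distance from the TCP to the fingertips, in m); y points along the fingers, z is the direction in which the jaws open and shut, and the axes are right-handed (so a half turn about y gives the same grasp; the last joint's range is limited). The gripper opens to 93 mm and grips with 3 to 60 N. Pads are 15 mm wide; open, the fingers measure 128 mm over their backs; the gripper's body (75 mm by 188 mm) begins 65 mm behind the grasp point.
Start: joints at [1.197, 0.13, 1.488, -0, 1.523, -0.085], TCP at [0.171, 0.575, 0.238] pointing down, gripper open.
Joint ranges: [-2.96, 2.96], [-0.89, 2.26], [0.02, 2.5], [-1.34, 4.48], [0, 2.73], [-2.66, 2.66]. Speed limits (rad/s): [2.39, 2.39, 2.79, 3.14, 3.14, 3.14].

### API

Orientations are given as a rotation vector (axis times angle).
In Python, from plant import robot, imaging, models gives the robot as it stands.
- The arm moves only by the tool carry_out, never from a script. Its argument "motion" is one flat list of numbers, 7 for each row, row after row: the shift along the tool's x, y, z in m, then the turn, a rotation vector about the tool's x, y, z in degrees, then the opening, from -1 (shut) to 1 (fully open). A call has exactly 5 rows; each row shifts and turns the pose as measured when the row begins, along the tool's axes as they then stand; what a row does not reach is not made up. A row lasts 1/10 s, in which the tool goes at most 50 mm and 8.59 degrees, less where a joint would pass 70% of its speed; a pose out of reach is approached as far as the arm can. A call is refused whole if a number of a shift passes 0.05 or a number of a turn 8.59, either way. A call with a gripper value outside its range is refused whole. The fingers move at their own pace and stop on an object; "squeeze" is the grip in N (left out, the last holds). Time passes only in rows, so rows that do not move let the fingers close, or fill a call up. It gives the time, the measured TCP pose, the force and the opening at its end, in the units of the state.
- robot.read_state(): the state, without advancing time (a new reading comes with each control period).
- imaging.read_camera(name): name is "side" or "top"; returns the picture (384x512x3 uint8, blue, green, red); there is no depth.
- imaging.camera_model(name): a dict with "K" (3x3 intrinsics, pixels), "k1" (the pictures are not rectified: a ray, as slopes to the right and down, at radius r is drawn at 1 + k1 r^2 times it, then the intrinsics apply), "position" and "orientation" of the camera in the world. Camera axes: x right, y down, z forward; pixel columns grow to the right and rows downward; lengths in m; the calibration is good to about 2 mm. A picture is of the moment at which its call begins. camera_model takes no time and is no camera call.
- robot.close_job(): hands the job in, once; it reports no verdict.
Trained networks look in the newest picture that a camera, given by its name, has taken for a name from the list of things; names that differ only in an ending like _2 or _b are one class to them, and where a whole thing is asked for, a point or a joint stands for the part that bears it (a point fixed in the world has none). Each returns a list of dicts, best first, with "confidence" (0 to 1); they miss things now and then, are a little off and sometimes report something else, mostly with a low value. They report only what shows in the picture. A call takes as long as a camera call.
- models.outline_of(camera, thing): "pixels" (384x512 bool, what is visible of it) and "pixel" ([column, row] in pixels, amid what is visible of it).
The state is a dict: "t": time; "q": joint angles; "dq": joint speeds; "joint_torque": joint torques, N m; "tool_pos": TCP position; "orientation": TCP orientation; "force": force on the tool from outside, world axes, zero at the start; "wrist_torque": the same for the moment, N m; "opening": finger opening in m.
Only numpy, scipy, OpenCV 4.12 (cv2) and the standard library are available. Lean on these libraries where they do the work, as an engineer would, in place of code of your own. Each camera call takes 0.05 s, during which the arm holds its last target.

## Working session

There is one attempt and no reset: what is moved stays moved. The work goes in short steps, Python scripts to look and compute and a tool call to move; the robot and the scene stay as the last step left them, time stands still between calls to the robot, and variables do not carry over. Pictures are saved under pics/ and viewed, and the job is handed in when it is done.

Besides the shell and the picture viewer there is one more tool, called after "Request:" by a JSON object that holds its "method" and its "body", one argument or row to a line. carry_out: Moves the arm, as the interface text tells. Its arguments: {"type":"object","properties":{"motion":{"type":"array","items":{"type":"number"}},"squeeze":{"type":"number"}},"required":["motion"]}

```bash
mkdir -p pics
python3 - <<'E'
from plant import robot, imaging, models
import cv2
s=robot.read_state()
for k in s: print(k,s[k])
for c in ("side","top"):
    im=imaging.read_camera(c); cv2.imwrite(f"pics/{c}0.png",im); print(imaging.camera_model(c))
    for n in ("muffs_crown","bar_mid","stirrup_center"):
        try: print(c,n,[(round(d["confidence"],2),[round(float(v),1) for v in d["pixel"]],int(d["pixels"].sum())) for d in models.outline_of(c,n)])
        except Exception as e: print(e)
E
```

```text
t 0.0
q [ 1.19660286e+00  1.31150934e-01  1.48924681e+00 -8.26363665e-06
  1.52300401e+00 -8.53905215e-02]
dq [-0.00021452  0.00077322 -0.00133254  0.0001619   0.00096881  0.00011305]
joint_torque [ 4.08402911e-04 -5.59858775e+01 -4.91743147e+01  7.67189870e-02
  3.63424723e-02 -3.43320824e-05]
tool_pos [0.17066673 0.57466894 0.23661136]
orientation [-1.56064965  0.22705564 -0.22641902]
force [-0.55035303  0.02373721  1.14158564]
wrist_torque [-0.04523128 -0.02445867 -0.03080884]
opening 0.09274127029633035
{'K': array([[427.63133257,   0.        , 259.20687014],
       [  0.        , 427.63133257, 186.2303823 ],
       [  0.        ,   0.        ,   1.        ]]), 'k1': -0.06117923596221551, 'position': array([ 0.302165  , -0.64772895,  0.92973264]), 'orientation': array([-2.41476038,  0.39085889, -0.15759601])}
side muffs_crown [(0.68, [294.2, 309.3], 2870)]
side bar_mid [(0.56, [222.9, 134.2], 4063)]
side stirrup_center [(0.65, [262.8, 222.0], 983)]
{'K': array([[416.47426533,   0.        , 251.15892147],
       [  0.        , 416.47426533, 190.23706557],
       [  0.        ,   0.        ,   1.        ]]), 'k1': -0.1351148210568782, 'position': array([ 0.3210929 , -0.03056348,  1.13367   ]), 'orientation': array([-2.11603964,  2.10669422, -0.22718473])}
top muffs_crown [(0.84, [361.0, 216.9], 1634)]
top bar_mid [(0.88, [124.9, 208.9], 5393)]
top stirrup_center [(0.58, [273.3, 203.5], 696)]
```

View pics/side0.png

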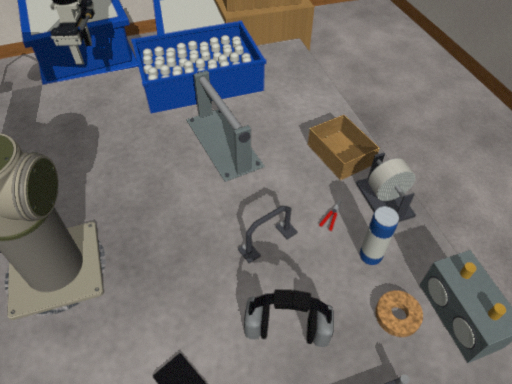

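View pics/top0.png

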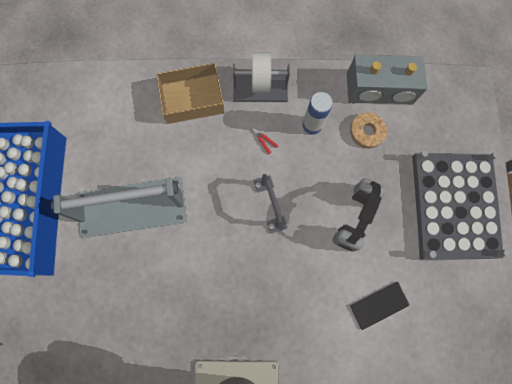

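The side view shows the muffs near (290,315), the stirrup at (268,225) and the rail at (222,130). In the top view they are at (361,217), (273,203) and (120,200). Next I'll enlarge the regions that matter.

Run:
```python
import cv2,numpy as np
t=cv2.imread('pics/top0.png'); s=cv2.imread('pics/side0.png')
def crop(im,x,y,w,h,k,n):
    cv2.imwrite(n,cv2.resize(im[y:y+h,x:x+w],None,fx=k,fy=k,interpolation=cv2.INTER_CUBIC))
a=cv2.resize(t[170:260,325:395],None,fx=5.5,fy=5.5,interpolation=cv2.INTER_CUBIC)
b=cv2.resize(s[275:355,235:345],None,fx=3.6,fy=3.6,interpolation=cv2.INTER_CUBIC)
c=np.zeros((500,800,3),np.uint8); c[:a.shape[0],:a.shape[1]]=a; c[:b.shape[0],400:400+b.shape[1]]=b
cv2.imwrite('pics/m.png',c)
crop(t,45,170,150,75,5,'pics/bt.png'); crop(s,175,60,100,125,4.5,'pics/bs.png')
```

```text
(no output)
```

View pics/m.png

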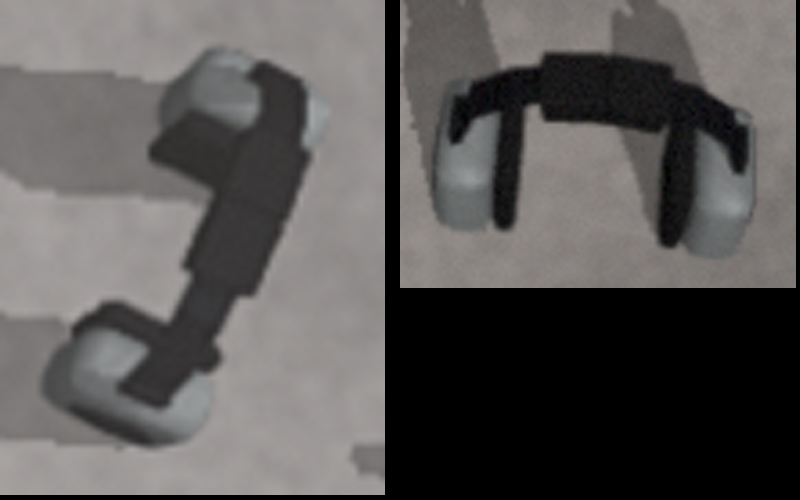

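View pics/bt.png

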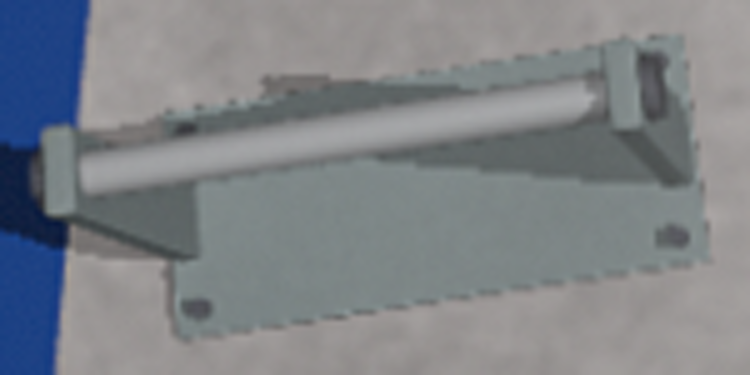

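View pics/bs.png

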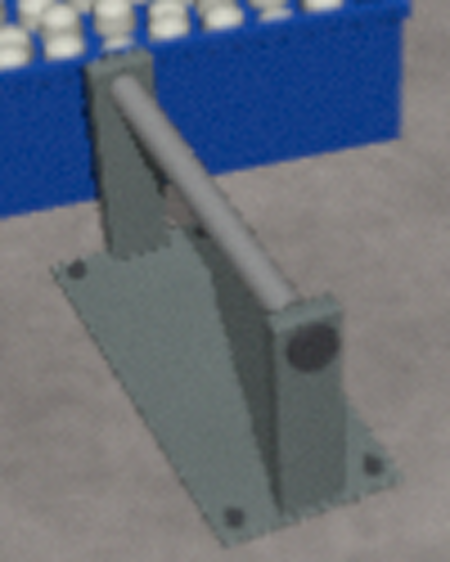

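```bash
cat > h.py <<'E'
import numpy as np,cv2
from scipy.spatial.transform import Rotation as R
from plant import imaging
def cam(n):
    m=imaging.camera_model(n); return m['K'],m['k1'],np.array(m['position']),R.from_rotvec(m['orientation']).as_matrix()
def proj(n,P):
    K,k,p,Rm=cam(n); c=(np.atleast_2d(P)-p)@Rm; s=c[:,:2]/c[:,2:]; r2=(s**2).sum(1,keepdims=True); s=s*(1+k*r2)
    return s*K[0,0]+K[:2,2]
def ray(n,uv):
    K,k,p,Rm=cam(n); d=(np.array(uv,float)-K[:2,2])/K[0,0]; s=d.copy()
    for _ in range(20): s=d/(1+k*(s@s))
    return p,Rm@np.array([s[0],s[1],1])
def atz(n,uv,z):
    p,d=ray(n,uv); return p+d*(z-p[2])/d[2]
def tri(a,b):
    A=np.zeros((3,3));B=np.zeros(3);rs=[ray('top',a),ray('side',b)]
    for p,d in rs:
        d=d/np.linalg.norm(d);M=np.eye(3)-np.outer(d,d);A+=M;B+=M@p
    return np.linalg.solve(A,B)
E
python3 - <<'E'
from h import *
np.set_printoptions(precision=4,suppress=True)
T=lambda x,y:(x/5.5+325,y/5.5+170)
S=lambda x,y:((x-400)/3.6+235,y/3.6+275)
print("corners top z.163",[atz('top',T(*c),.160) for c in[(250,130),(310,152),(185,265),(250,295)]])
print("crown tri seam mid",tri(T(250,204),S(607,90)), atz('top',T(250,206),.16),atz('side',S(607,90),.153))
l=(61.4,204.4);r=(164.6,189.4);L=(201.2,79.6);Q=(239.4,126.2)
for z in(.15,.16):print("bar top",atz('top',l,z),atz('top',r,z),"side",atz('side',L,z),atz('side',Q,z))
print(tri(l,L),tri(r,Q))
E
```

```text
corners top z.163 [array([ 0.5229, -0.3215,  0.16  ]), array([ 0.5131, -0.348 ,  0.16  ]), array([ 0.4631, -0.2895,  0.16  ]), array([ 0.4499, -0.3177,  0.16  ])]
crown tri seam mid [ 0.4905 -0.3225  0.15  ] [ 0.489  -0.3197  0.16  ] [ 0.4885 -0.3238  0.153 ]
bar top [0.4941 0.4349 0.15  ] [0.5331 0.177  0.15  ] side [0.4882 0.4307 0.15  ] [0.5373 0.1928 0.15  ]
bar top [0.4923 0.4301 0.16  ] [0.531  0.1749 0.16  ] side [0.4858 0.4169 0.16  ] [0.5343 0.182  0.16  ]
[0.492  0.4368 0.1459] [0.5305 0.1732 0.1681]
```

```bash
cat > fit.py <<'E'
from h import *
from scipy.optimize import minimize
def pts(x,y,yaw,z=.153,droop=0.004):
    P=np.array([[sx*.035 if i else 0,sy*.016,sz*.013-(droop if i else 0)] for i,sx in((1,-1),(1,1),(0,1)) for sy in(-1,1) for sz in(-1,1)])
    c,s=np.cos(yaw),np.sin(yaw)
    return P@np.array([[c,s,0],[-s,c,0],[0,0,1]])+[x,y,z]
# hand-picked hull points of the cushion, as distances to projected hull
T=lambda x,y:(x/5.5+325-.41,y/5.5+170-.41)
S=lambda x,y:((x-400)/3.6+235-.36,y/3.6+275-.36)
tp=[T(*c) for c in[(250,132),(308,153),(185,265),(250,295)]]
sp=[S(*c) for c in[(543,53),(672,67),(660,131),(542,121)]]
def cost(v):
    t=0
    for n,pp in(('top',tp),('side',sp)):
        h=cv2.convexHull(proj(n,pts(*v)).astype(np.float32))
        t+=sum(cv2.pointPolygonTest(h,tuple(map(float,p)),True)**2 for p in pp)
        # extents
        q=proj(n,pts(*v)); a=np.array(pp)
        t+=((q.max(0)-a.max(0))**2).sum()+((q.min(0)-a.min(0))**2).sum()
    return t
if __name__=="__main__":
    r=minimize(cost,[.49,-.321,-.44],method='Nelder-Mead',options=dict(initial_simplex=[[.49,-.321,-.44],[.495,-.321,-.44],[.49,-.316,-.44],[.49,-.321,-.35]]))
    print(r.x,np.degrees(r.x[2]),r.fun)
    out=[]
    for n,x,y,w,hh in(('top',325,170,80,100),('side',235,265,110,100)):
        im=cv2.imread(f'pics/{n}0.png')[y:y+hh,x:x+w]; k=4
        im=cv2.resize(im,None,fx=k,fy=k,interpolation=cv2.INTER_CUBIC)
        h=cv2.convexHull(proj(n,pts(*r.x)).astype(np.float32))
        cv2.polylines(im,[((h-[x,y]+.5)*k).astype(int)],True,(0,255,0),1); out.append(im)
    cv2.imwrite('pics/fit.png',np.hstack(out))
    b=[]
    for n in('top','side'):
        im=cv2.imread(f'pics/{n}0.png')
        u=np.array([.0391,-.2579,0]);u/=np.linalg.norm(u);p=np.array([.0+.5136,.306,.15]);w=np.array([-u[1],u[0],0])
        k=4;x,y,W,H=(45,160,110+20,90) if n=='top' else (180,60,70,90)
        im=cv2.resize(im[y:y+H,x:x+W],None,fx=k,fy=k,interpolation=cv2.INTER_CUBIC)
        cd=cam(n)[2]-p; wv=np.cross(u,cd);wv/=np.linalg.norm(wv)
        for sg in(-.012,0,.012):
            L=proj(n,np.array([p-.132*u+sg*wv,p+.132*u+sg*wv])); cv2.polylines(im,[((L-[x,y]+.5)*k).astype(int)],False,(0,255,0),1)
        b.append(im)
    cv2.imwrite('pics/fitb.png',np.hstack([b[0],b[1]]))
E
python3 fit.py
```

```text
[ 0.48832753 -0.32143646 -0.31391214] -17.98584068376046 13.176233415812828
```

```bash
sleep 0.1
```

```text
(no output)
```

View pics/fit.png

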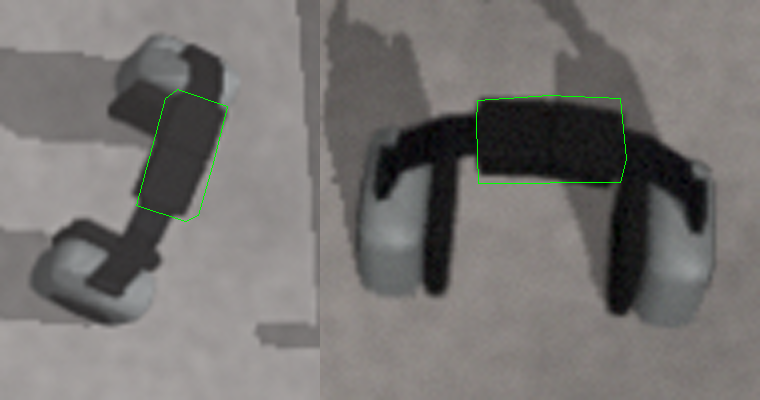

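View pics/fitb.png

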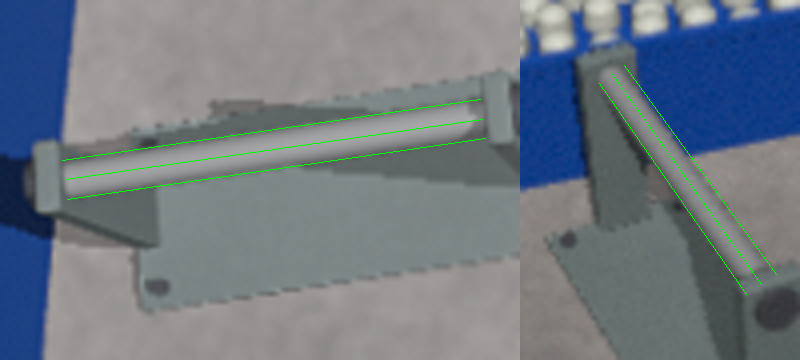

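Run:
```python
from h import *
from plant import robot
np.set_printoptions(precision=4,suppress=True)
s=robot.read_state();M=R.from_rotvec(s['orientation']).as_matrix();print(M,s['t'])
z=M[:,2];print(np.degrees(np.arctan2(z[1],z[0])),np.degrees(s['q']))
im=[]
for n,x,y,w,hh in(('top',325,170,80,100),('side',235,265,110,100)):
    from fit import pts
    i=cv2.imread(f'pics/{n}0.png')[y:y+hh,x:x+w];k=4
    i=cv2.resize(i,None,fx=k,fy=k,interpolation=cv2.INTER_CUBIC)
    h=cv2.convexHull(proj(n,pts(.4895,-.3225,np.radians(-26))).astype(np.float32))
    cv2.polylines(i,[((h-[x,y]+.5)*k).astype(int)],True,(0,255,0),1); im.append(i)
cv2.imwrite('pics/fit2.png',np.hstack(im))
```

```text
[[ 0.9586 -0.0001  0.2848]
 [-0.2848 -0.0002  0.9586]
 [-0.     -1.     -0.0002]] 0.4
73.45485091891919 [68.5604  7.4761 85.2761 -0.0001 87.2585 -4.8945]
```

View pics/fit2.png

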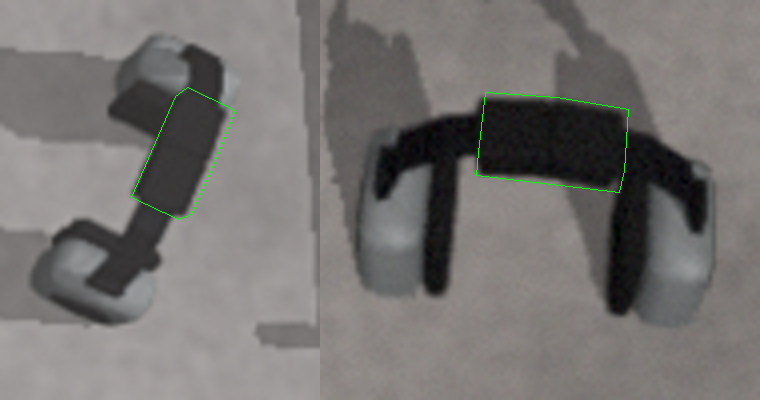

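```bash
cat > plan.py <<'E'
import sys
from h import *
from plant import robot
# args: x y z yaw_deg n
x,y,z,yaw,n=map(float,sys.argv[1:6]);n=int(n)
s=robot.read_state();p=s['tool_pos'];M=R.from_rotvec(s['orientation']).as_matrix()
cy=np.degrees(np.arctan2(M[1,2],M[0,2]))
print('t',round(s['t'],2),'pos',np.round(p,4),'yaw',round(cy,2),'tilt',np.round(M[:,1],3),'F',np.round(s['force'],1),'open',round(s['opening'],4))
d=np.array([x,y,z])-p
for i in range(n):
    a=np.radians(cy+(yaw-cy)*i/n); Z=np.array([np.cos(a),np.sin(a),0]);X=np.array([np.sin(a),-np.cos(a),0])
    v=d/n
    print(np.round([v@X,-v[2],v@Z],3),'turn y',round((cy-yaw)/n,2))
E
python3 plan.py .45 .40 .26 72 8;python3 plan.py .585 0 .26 72 20
```

```text
t 0.4 pos [0.1708 0.5751 0.2375] yaw 73.45 tilt [-0. -0. -1.] F [-1.   0.2  0.1] open 0.0931
[ 0.04  -0.003 -0.011] turn y 0.18
[ 0.04  -0.003 -0.011] turn y 0.18
[ 0.04  -0.003 -0.011] turn y 0.18
[ 0.04  -0.003 -0.011] turn y 0.18
[ 0.04  -0.003 -0.011] turn y 0.18
[ 0.04  -0.003 -0.01 ] turn y 0.18
[ 0.04  -0.003 -0.01 ] turn y 0.18
[ 0.04  -0.003 -0.01 ] turn y 0.18
t 0.4 pos [0.1708 0.5751 0.2375] yaw 73.45 tilt [-0. -0. -1.] F [-1.   0.2  0.1] open 0.0931
[ 0.028 -0.001 -0.022] turn y 0.07
[ 0.028 -0.001 -0.022] turn y 0.07
[ 0.028 -0.001 -0.022] turn y 0.07
[ 0.028 -0.001 -0.022] turn y 0.07
[ 0.028 -0.001 -0.022] turn y 0.07
[ 0.028 -0.001 -0.021] turn y 0.07
[ 0.028 -0.001 -0.021] turn y 0.07
[ 0.028 -0.001 -0.021] turn y 0.07
[ 0.028 -0.001 -0.021] turn y 0.07
[ 0.028 -0.001 -0.021] turn y 0.07
[ 0.028 -0.001 -0.021] turn y 0.07
[ 0.028 -0.001 -0.021] turn y 0.07
[ 0.028 -0.001 -0.021] turn y 0.07
[ 0.028 -0.001 -0.021] turn y 0.07
[ 0.028 -0.001 -0.021] turn y 0.07
[ 0.028 -0.001 -0.021] turn y 0.07
[ 0.028 -0.001 -0.021] turn y 0.07
[ 0.029 -0.001 -0.021] turn y 0.07
[ 0.029 -0.001 -0.021] turn y 0.07
[ 0.029 -0.001 -0.021] turn y 0.07
```

Request:
{"method": "carry_out", "body": {
  "motion": [0.04,-0.004,-0.01,0,0.5,0,1,0.04,-0.004,-0.01,0,0.5,0,1,0.04,-0.004,-0.01,0,0.5,0,1,0.04,-0.004,-0.01,0,0.5,0,1,0.04,-0.004,-0.01,0,0.5,0,1]
}}

```text
t: 0.9
tool_pos: [0.3468, 0.4667, 0.257]
orientation: [-1.556, 0.256, -0.253]
force: [0.3, 0.6, 0.2]
opening: 0.0932
```

```bash
python3 plan.py .585 0.05 .26 67 10
```

```text
t 0.9 pos [0.3468 0.4667 0.257 ] yaw 71.44 tilt [-0.002 -0.    -1.   ] F [0.3 0.6 0.2] open 0.0932
[ 0.036 -0.    -0.032] turn y 0.44
[ 0.036 -0.    -0.032] turn y 0.44
[ 0.036 -0.    -0.031] turn y 0.44
[ 0.037 -0.    -0.031] turn y 0.44
[ 0.037 -0.    -0.031] turn y 0.44
[ 0.037 -0.    -0.031] turn y 0.44
[ 0.037 -0.    -0.03 ] turn y 0.44
[ 0.038 -0.    -0.03 ] turn y 0.44
[ 0.038 -0.    -0.03 ] turn y 0.44
[ 0.038 -0.    -0.029] turn y 0.44
```

Request:
{"method": "carry_out", "body": {
  "motion": [0.037,0,-0.031,0,0.5,0,1,0.037,0,-0.031,0,0.5,0,1,0.037,0,-0.031,0,0.5,0,1,0.037,0,-0.031,0,0.5,0,1,0.037,0,-0.031,0,0.5,0,1]
}}

```text
t: 1.4
tool_pos: [0.4744, 0.2523, 0.2579]
orientation: [-1.549, 0.288, -0.289]
force: [1.2, 0.7, 1.1]
opening: 0.0929
```

Request:
{"method": "carry_out", "body": {
  "motion": [0.037,0,-0.031,0,0.5,0,1,0.037,0,-0.031,0,0.5,0,1,0.037,0,-0.031,0,0.5,0,1,0.037,0,-0.031,0,0.5,0,1,0.037,0,-0.031,0,0.5,0,1]
}}

```text
t: 1.9
tool_pos: [0.5903, 0.0306, 0.2589]
orientation: [-1.542, 0.321, -0.327]
force: [0.2, 0.5, -0.1]
opening: 0.0933
```

```bash
python3 plan.py .4895 -.3225 .24 65 10
```

```text
t 1.9 pos [0.5903 0.0306 0.2589] yaw 66.32 tilt [ 0.004  0.003 -1.   ] F [ 0.2  0.5 -0.1] open 0.0933
[ 0.005  0.002 -0.036] turn y 0.13
[ 0.005  0.002 -0.036] turn y 0.13
[ 0.005  0.002 -0.036] turn y 0.13
[ 0.005  0.002 -0.036] turn y 0.13
[ 0.005  0.002 -0.036] turn y 0.13
[ 0.005  0.002 -0.036] turn y 0.13
[ 0.005  0.002 -0.036] turn y 0.13
[ 0.006  0.002 -0.036] turn y 0.13
[ 0.006  0.002 -0.036] turn y 0.13
[ 0.006  0.002 -0.036] turn y 0.13
```

Request:
{"method": "carry_out", "body": {
  "motion": [0.005,0.002,-0.036,0,0.2,0,1,0.005,0.002,-0.036,0,0.2,0,1,0.005,0.002,-0.036,0,0.2,0,1,0.005,0.002,-0.036,0,0.2,0,1,0.005,0.002,-0.036,0,0.2,0,1]
}}

```text
t: 2.4
tool_pos: [0.5397, -0.1534, 0.2466]
orientation: [-1.54, 0.338, -0.343]
force: [0.3, 0.1, -0.6]
opening: 0.093
```

Request:
{"method": "carry_out", "body": {
  "motion": [0.005,0.002,-0.036,0,0.2,0,1,0.005,0.002,-0.036,0,0.2,0,1,0.005,0.002,-0.036,0,0.2,0,1,0.005,0.002,-0.036,0,0.2,0,1,0.005,0.002,-0.02,0,0,0,1]
}}

```text
t: 2.9
tool_pos: [0.4886, -0.3206, 0.2362]
orientation: [-1.539, 0.35, -0.357]
force: [0.8, 0.1, -0.1]
opening: 0.0928
```

```bash
python3 plan.py .4895 -.3225 .2 65 4
python3 - <<'E'
from plant import imaging
import cv2,numpy as np
a=imaging.read_camera('side');b=imaging.read_camera('top')
cv2.imwrite('pics/ab.png',np.hstack([cv2.resize(a[210:370,190:380],None,fx=2,fy=2.),cv2.resize(b[130:290,270:460],None,fx=2,fy=2.)]))
E
```

```text
t 2.9 pos [ 0.4886 -0.3206  0.2362] yaw 64.16 tilt [ 0.005  0.001 -1.   ] F [ 0.8  0.1 -0.1] open 0.0928
[ 0.     0.009 -0.   ] turn y -0.21
[ 0.     0.009 -0.   ] turn y -0.21
[ 0.     0.009 -0.   ] turn y -0.21
[ 0.     0.009 -0.   ] turn y -0.21
```

View pics/ab.png

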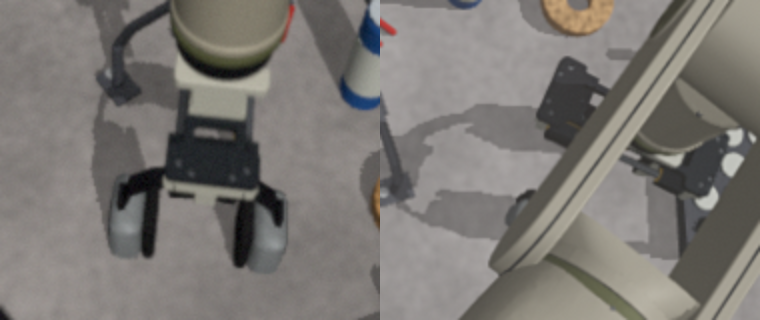

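The side view shows the gripper centred over the cushion, with the stirrup well clear at the upper left. I'm descending in slow steps.

Request:
{"method": "carry_out", "body": {
  "motion": [0,0.014,-0.001,0,-0.2,0,1,0,0.014,0,0,-0.2,0,1,0,0.014,0,0,0,0.1,1,0,0.012,0,0,0,0,1,0,0.01,0,0,0,0,1]
}}

```text
t: 3.5
tool_pos: [0.4899, -0.3181, 0.1668]
orientation: [-1.539, 0.344, -0.349]
force: [-0.4, 0.9, -0.5]
opening: 0.0931
```

```bash
python3 plan.py .4895 -.3215 .163 65 2
```

```text
t 3.5 pos [ 0.4899 -0.3181  0.1668] yaw 64.68 tilt [ 0.004  0.003 -1.   ] F [-0.4  0.9 -0.5] open 0.0931
[ 0.001  0.002 -0.002] turn y -0.16
[ 0.001  0.002 -0.002] turn y -0.16
```

Request:
{"method": "carry_out", "body": {
  "motion": [0.001,0.003,-0.003,0,0,0,1,0,0.001,-0.001,0,0,0,1,0,0,0,0,0,0,0.2,0,0,0,0,0,0,-0.1,0,0,0,0,0,0,-0.3],
  "squeeze": 15
}}

```text
t: 4.0
tool_pos: [0.4888, -0.3212, 0.1607]
orientation: [-1.538, 0.344, -0.346]
force: [1.0, 0.8, -0.1]
opening: 0.0735
```

Request:
{"method": "carry_out", "body": {
  "motion": [0,0,0,0,0,0,-1,0,0,0,0,0,0,-1,0,0,0,0,0,0,-1,0,0,0,0,0,0,-1,0,0,0,0,0,0,-1],
  "squeeze": 20
}}

```text
t: 4.5
tool_pos: [0.4895, -0.3219, 0.1624]
orientation: [-1.539, 0.343, -0.348]
force: [-0.4, -0.4, -0.5]
opening: 0.0339
```

```bash
python3 plan.py .4895 -.3215 .38 65 10;python3 - <<'E'
from plant import imaging
import cv2,numpy as np
a=imaging.read_camera('side')
cv2.imwrite('pics/g.png',cv2.resize(a[230:370,190:380],None,fx=4,fy=4.))
E
```

```text
t 4.5 pos [ 0.4895 -0.3219  0.1624] yaw 64.75 tilt [ 0.004  0.003 -1.   ] F [-0.4 -0.4 -0.5] open 0.0339
[-0.    -0.022  0.   ] turn y -0.03
[-0.    -0.022  0.   ] turn y -0.03
[-0.    -0.022  0.   ] turn y -0.03
[-0.    -0.022  0.   ] turn y -0.03
[-0.    -0.022  0.   ] turn y -0.03
[-0.    -0.022  0.   ] turn y -0.03
[-0.    -0.022  0.   ] turn y -0.03
[-0.    -0.022  0.   ] turn y -0.03
[-0.    -0.022  0.   ] turn y -0.03
[-0.    -0.022  0.   ] turn y -0.03
```

View pics/g.png

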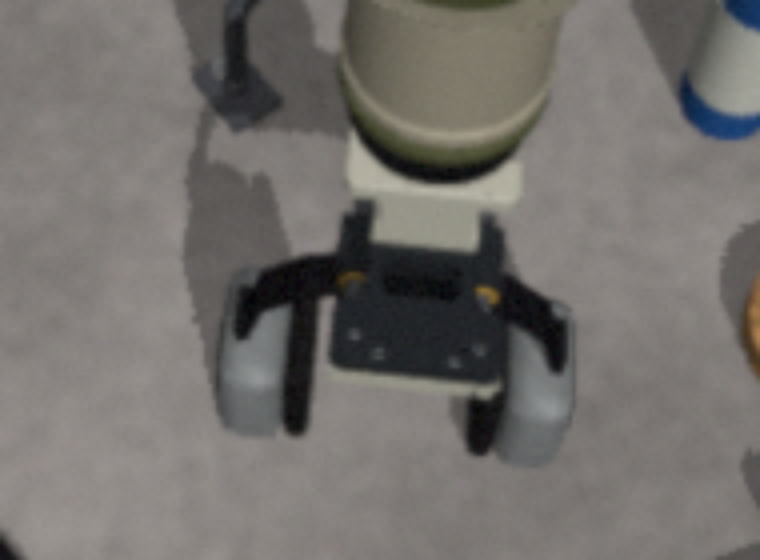

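The fingers are centred over the cushion and have just about closed (33.9 mm). I'll finish the grip with more squeeze, then start lifting.

Request:
{"method": "carry_out", "body": {
  "motion": [0,0,0,0,0,0,-1,0,0,0,0,0,0,-1,0,0,0,0,0,0,-1,0,-0.005,0,0,0,0,-1,0,-0.01,0,0,0,0,-1],
  "squeeze": 30
}}

```text
t: 5.05
tool_pos: [0.4881, -0.3208, 0.1754]
orientation: [-1.537, 0.346, -0.344]
force: [0.6, 0.2, -2.5]
opening: 0.0315
```

Request:
{"method": "carry_out", "body": {
  "motion": [0,-0.02,0,0,0,0,-1,0,-0.025,0,0,0,0,-1,0,-0.025,0,0,0,0,-1,0,-0.025,0,0,0,0,-1,0,-0.025,0,0,0,0,-1]
}}

```text
t: 5.55
tool_pos: [0.4858, -0.3198, 0.2975]
orientation: [-1.533, 0.353, -0.338]
force: [0.2, -0.1, -3.0]
opening: 0.0321
```

```bash
python3 plan.py .4895 -.3215 .39 65 4;python3 - <<'E'
from plant import imaging
import cv2,numpy as np
a=imaging.read_camera('side')
cv2.imwrite('pics/g2.png',cv2.resize(a[170:384,150:400],None,fx=2.8,fy=2.8))
E
```

```text
t 5.55 pos [ 0.4858 -0.3198  0.2975] yaw 64.74 tilt [-0.007  0.012 -1.   ] F [ 0.2 -0.1 -3. ] open 0.0321
[ 0.001 -0.023  0.   ] turn y -0.07
[ 0.001 -0.023  0.   ] turn y -0.07
[ 0.001 -0.023  0.   ] turn y -0.07
[ 0.001 -0.023  0.   ] turn y -0.07
```

View pics/g2.png

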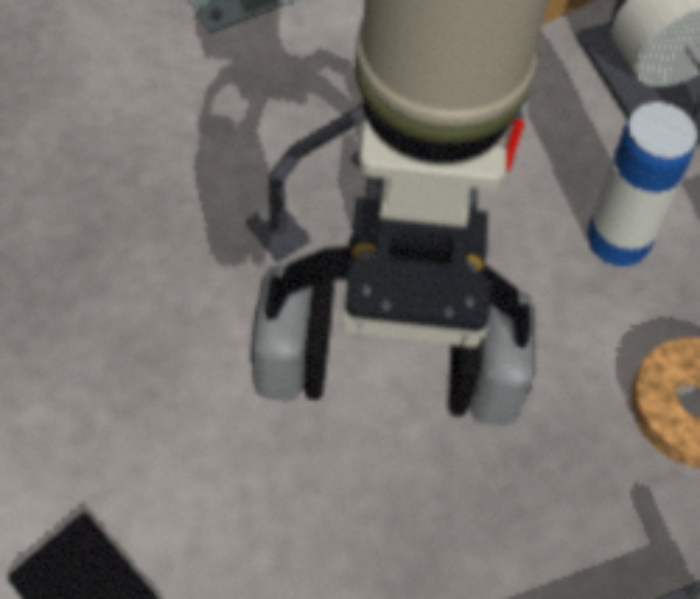

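Request:
{"method": "carry_out", "body": {
  "motion": [0,-0.022,0,-0.2,0,0,-1,0,-0.022,0,-0.2,0,0,-1,0,-0.022,0,0,0,0,-1,0,-0.02,0,0,0,0,-1,0,-0.015,0,0,0,0,-1]
}}

```text
t: 6.1
tool_pos: [0.4865, -0.3206, 0.4061]
orientation: [-1.542, 0.351, -0.341]
force: [-0.0, -0.3, -3.8]
opening: 0.0319
```

```bash
python3 plan.py .512 .306 .40 98.6 20
```

```text
t 6.1 pos [ 0.4865 -0.3206  0.4061] yaw 64.72 tilt [-0.006  0.003 -1.   ] F [-0.  -0.3 -3.8] open 0.0319
[-0.012  0.     0.029] turn y -1.69
[-0.011  0.     0.029] turn y -1.69
[-0.01  0.    0.03] turn y -1.69
[-0.01  0.    0.03] turn y -1.69
[-0.009  0.     0.03 ] turn y -1.69
[-0.008  0.     0.03 ] turn y -1.69
[-0.007  0.     0.031] turn y -1.69
[-0.006  0.     0.031] turn y -1.69
[-0.005  0.     0.031] turn y -1.69
[-0.004  0.     0.031] turn y -1.69
[-0.003  0.     0.031] turn y -1.69
[-0.002  0.     0.031] turn y -1.69
[-0.001  0.     0.031] turn y -1.69
[-0.001  0.     0.031] turn y -1.69
[0.    0.    0.031] turn y -1.69
[0.001 0.    0.031] turn y -1.69
[0.002 0.    0.031] turn y -1.69
[0.003 0.    0.031] turn y -1.69
[0.004 0.    0.031] turn y -1.69
[0.005 0.    0.031] turn y -1.69
```

Request:
{"method": "carry_out", "body": {
  "motion": [-0.006,0,0.015,0,-1,0,-1,-0.01,0,0.025,0,-1.7,0,-1,-0.01,0,0.03,0,-1.7,0,-1,-0.01,0,0.03,0,-1.7,0,-1,-0.009,0,0.03,0,-1.7,0,-1]
}}

```text
t: 6.6
tool_pos: [0.4928, -0.1795, 0.4037]
orientation: [-1.556, 0.244, -0.232]
force: [1.3, 1.2, -3.6]
opening: 0.0315
```

Request:
{"method": "carry_out", "body": {
  "motion": [-0.008,0,0.03,0,-1.7,0,-1,-0.007,0,0.031,0,-1.7,0,-1,-0.006,0,0.031,0,-1.7,0,-1,-0.005,0,0.031,0,-1.7,0,-1,-0.004,0,0.031,0,-1.7,0,-1]
}}

```text
t: 7.1
tool_pos: [0.4968, -0.0114, 0.398]
orientation: [-1.562, 0.124, -0.102]
force: [0.6, -0.8, -1.9]
opening: 0.0317
```

```bash
python3 plan.py .512 .306 .40 98.6 11
```

```text
t 7.1 pos [ 0.4968 -0.0114  0.398 ] yaw 81.77 tilt [-0.013  0.006 -1.   ] F [ 0.6 -0.8 -1.9] open 0.0317
[-0.003 -0.     0.029] turn y -1.53
[-0.002 -0.     0.029] turn y -1.53
[-0.001 -0.     0.029] turn y -1.53
[-0.    -0.     0.029] turn y -1.53
[ 0.    -0.     0.029] turn y -1.53
[ 0.001 -0.     0.029] turn y -1.53
[ 0.002 -0.     0.029] turn y -1.53
[ 0.003 -0.     0.029] turn y -1.53
[ 0.003 -0.     0.029] turn y -1.53
[ 0.004 -0.     0.029] turn y -1.53
[ 0.005 -0.     0.028] turn y -1.53
```

Request:
{"method": "carry_out", "body": {
  "motion": [-0.003,-0.002,0.029,0,-1.6,-0.2,-1,-0.002,-0.002,0.029,0,-1.6,-0.2,-1,-0.001,-0.002,0.029,0,-1.6,-0.2,-1,0,-0.001,0.029,0,-1.6,-0.2,-1,0,-0.001,0.029,0,-1.6,-0.2,-1]
}}

```text
t: 7.6
tool_pos: [0.4981, 0.144, 0.4005]
orientation: [-1.564, -0.004, 0.009]
force: [0.3, -0.7, -3.4]
opening: 0.0319
```

Request:
{"method": "carry_out", "body": {
  "motion": [0.001,-0.001,0.029,0,-1.6,-0.1,-1,0.002,-0.001,0.029,0,-1.6,-0.1,-1,0.003,-0.001,0.029,0,-1.6,0,-1,0.003,-0.001,0.029,0,-1.6,0,-1,0.003,-0.001,0.02,0,-1.2,0,-1]
}}

```text
t: 8.1
tool_pos: [0.4951, 0.2903, 0.4]
orientation: [-1.561, -0.116, 0.126]
force: [0.8, -0.7, -3.5]
opening: 0.0319
```

```bash
python3 plan.py .512 .306 .39 98.6 2
```

```text
t 8.1 pos [0.4951 0.2903 0.4   ] yaw 98.82 tilt [-0.007  0.006 -1.   ] F [ 0.8 -0.7 -3.5] open 0.0319
[0.01  0.005 0.006] turn y 0.11
[0.01  0.005 0.006] turn y 0.11
```

Request:
{"method": "carry_out", "body": {
  "motion": [0.009,0.003,0.006,-0.2,0,-0.2,-1,0.008,0.002,0.006,-0.2,0,-0.2,-1,0.002,0,0.002,0,0,0,-1,0,0,0,0,0,0,-1,0,0,0,0,0,0,-1]
}}

```text
t: 8.6
tool_pos: [0.5105, 0.3095, 0.3904]
orientation: [-1.57, -0.121, 0.126]
force: [0.5, 0.4, -2.5]
opening: 0.0318
```

```bash
python3 plan.py .512 .306 .39 98.6 2;python3 - <<'E'
from plant import imaging
import cv2,numpy as np
a=imaging.read_camera('side');b=imaging.read_camera('top')
cv2.imwrite('pics/o.png',np.hstack([cv2.resize(a[0:220,130:310],None,fx=2.2,fy=2.2),cv2.resize(b[100:320,20:200],None,fx=2.2,fy=2.2)]))
E
```

```text
t 8.6 pos [0.5105 0.3095 0.3904] yaw 99.02 tilt [-0.003 -0.003 -1.   ] F [ 0.5  0.4 -2.5] open 0.0318
[ 0.     0.    -0.002] turn y 0.21
[ 0.     0.    -0.002] turn y 0.21
```

View pics/o.png

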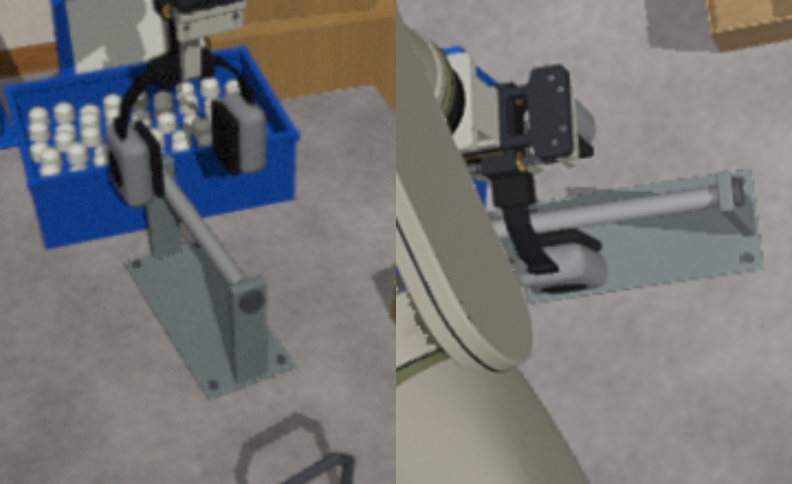

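The muffs are upright above the rail, with the bar between the two cups in both views. Now I'll lower them.

Request:
{"method": "carry_out", "body": {
  "motion": [0,0.02,-0.001,0,0,0,-1,0,0.022,-0.001,0,0,0,-1,0,0.022,-0.001,0,0,0,-1,0,0.022,0,0,0,0,-1,0,0.015,0,0,0,0,-1]
}}

```text
t: 9.2
tool_pos: [0.5135, 0.3041, 0.2927]
orientation: [-1.566, -0.125, 0.114]
force: [0.3, -0.5, -3.6]
opening: 0.0319
```

```bash
python3 plan.py .512 .306 .21 98.6 5;python3 - <<'E'
from plant import imaging
import cv2,numpy as np
a=imaging.read_camera('side');b=imaging.read_camera('top')
cv2.imwrite('pics/o2.png',np.hstack([cv2.resize(a[0:220,130:310],None,fx=2.2,fy=2.2),cv2.resize(b[100:320,20:200],None,fx=2.2,fy=2.2)]))
E
```

```text
t 9.2 pos [0.5135 0.3041 0.2927] yaw 98.76 tilt [ 0.007  0.002 -1.   ] F [ 0.3 -0.5 -3.6] open 0.0319
[-0.     0.017  0.   ] turn y 0.03
[-0.     0.017  0.   ] turn y 0.03
[-0.     0.017  0.   ] turn y 0.03
[-0.     0.017  0.   ] turn y 0.03
[-0.     0.017  0.   ] turn y 0.03
```

View pics/o2.png

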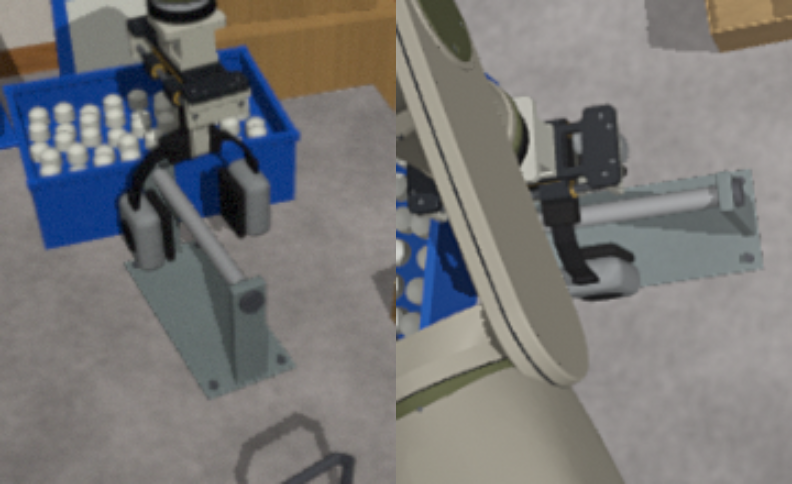

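The cups straddle the bar with clearance on both sides, so I'll keep lowering.

Request:
{"method": "carry_out", "body": {
  "motion": [-0.001,0.018,0,0,0,0.2,-1,-0.001,0.018,0,0,0,0.1,-1,0,0.018,0,0,0,0.1,-1,0,0.015,0,0,0,0,-1,0,0.01,0,0,0,0,-1]
}}

```text
t: 9.8
tool_pos: [0.514, 0.3046, 0.2162]
orientation: [-1.564, -0.125, 0.114]
force: [-0.4, 0.4, -2.5]
opening: 0.0315
```

```bash
python3 plan.py .512 .306 .184 98.6 5
```

```text
t 9.8 pos [0.514  0.3046 0.2162] yaw 98.72 tilt [ 0.006  0.004 -1.   ] F [-0.4  0.4 -2.5] open 0.0315
[-0.     0.006  0.   ] turn y 0.02
[-0.     0.006  0.   ] turn y 0.02
[-0.     0.006  0.   ] turn y 0.02
[-0.     0.006  0.   ] turn y 0.02
[-0.     0.006  0.   ] turn y 0.02
```

Request:
{"method": "carry_out", "body": {
  "motion": [-0.001,0.008,0,0,0,0,-1,0,0.006,0,0,0,0,-1,0,0.005,0,0,0,0,-1,0,0.004,0,0,0,0,-1,0,0.002,0,0,0,0,-1]
}}

```text
t: 10.3
tool_pos: [0.5133, 0.3047, 0.1896]
orientation: [-1.564, -0.125, 0.114]
force: [0.4, 0.4, -4.3]
opening: 0.0316
```

Request:
{"method": "carry_out", "body": {
  "motion": [0,0.003,0,0,0,0,-1,0,0.002,0,0,0,0,-1,0,0,0,0,0,0,-1,0,0,0,0,0,0,-1,0,0,0,0,0,0,-1]
}}

```text
t: 10.8
tool_pos: [0.514, 0.3051, 0.1853]
orientation: [-1.563, -0.127, 0.112]
force: [-0.2, -0.2, -3.2]
opening: 0.0315
```

```bash
python3 plan.py .512 .306 .184 98.6 1;python3 - <<'E'
from plant import imaging
import cv2,numpy as np
a=imaging.read_camera('side');b=imaging.read_camera('top')
cv2.imwrite('pics/o3.png',np.hstack([cv2.resize(a[30:180,160:280],None,fx=3.3,fy=3.3),cv2.resize(b[150:300,50:170],None,fx=3.3,fy=3.3)]))
E
```

```text
t 10.8 pos [0.514  0.3051 0.1853] yaw 98.72 tilt [ 0.009  0.005 -1.   ] F [-0.2 -0.2 -3.2] open 0.0315
[-0.002  0.001  0.001] turn y 0.12
```

View pics/o3.png

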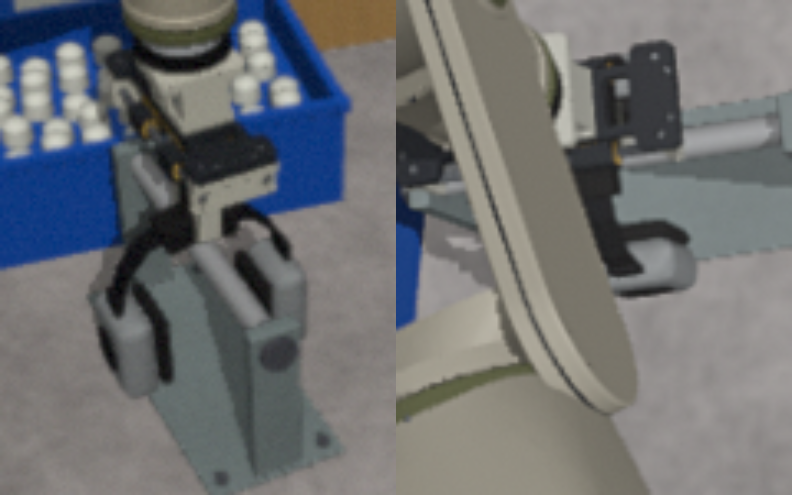

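The force still reads the full weight (-3.2 N), so they aren't resting on the bar yet. I'll creep down until the weight comes off.

Request:
{"method": "carry_out", "body": {
  "motion": [-0.001,0.002,0,0,0,0,-1,0,0.001,0,0,0,0,-1,0,0,0,0,0,0,-1,0,0,0,0,0,0,-1,0,0,0,0,0,0,-1]
}}

```text
t: 11.4
tool_pos: [0.5142, 0.3053, 0.1846]
orientation: [-1.562, -0.129, 0.109]
force: [-0.1, -1.0, 1.0]
opening: 0.0319
```

```bash
python3 plan.py .512 .306 .184 98.6 1
```

```text
t 11.4 pos [0.5142 0.3053 0.1846] yaw 98.72 tilt [ 0.012  0.007 -1.   ] F [-0.1 -1.   1. ] open 0.0319
[-0.002  0.001  0.001] turn y 0.12
```

The weight is off (force +1 N) at almost exactly the expected height. I'll release gently.

Request:
{"method": "carry_out", "body": {
  "motion": [0,0,0,0,0,0,-0.3,0,0,0,0,0,0,-0.25,0,0,0,0,0,0,-0.2,0,0,0,0,0,0,0,0,0,0,0,0,0,0.3],
  "squeeze": 5
}}

```text
t: 11.9
tool_pos: [0.5147, 0.3056, 0.1852]
orientation: [-1.561, -0.131, 0.108]
force: [-0.1, -0.5, -0.2]
opening: 0.0489
```

Request:
{"method": "carry_out", "body": {
  "motion": [0,0,0,0,0,0,0.4,0,0,0,0,0,0,0.4,0,0,0,0,0,0,0.4,0,0,0,0,0,0,0.4,0,0,0,0,0,0,0.4]
}}

```text
t: 12.4
tool_pos: [0.5147, 0.3057, 0.1853]
orientation: [-1.561, -0.131, 0.108]
force: [0.2, -0.2, -0.3]
opening: 0.065
```

```bash
python3 plan.py .512 .306 .3 98.6 1;python3 - <<'E'
from plant import imaging
import cv2,numpy as np
a=imaging.read_camera('side');b=imaging.read_camera('top')
cv2.imwrite('pics/o4.png',np.hstack([cv2.resize(a[30:180,160:280],None,fx=3.3,fy=3.3),cv2.resize(b[150:300,50:170],None,fx=3.3,fy=3.3)]))
E
```

```text
t 12.4 pos [0.5147 0.3057 0.1853] yaw 98.72 tilt [ 0.014  0.007 -1.   ] F [ 0.2 -0.2 -0.3] open 0.065
[-0.003 -0.115  0.001] turn y 0.12
```

View pics/o4.png

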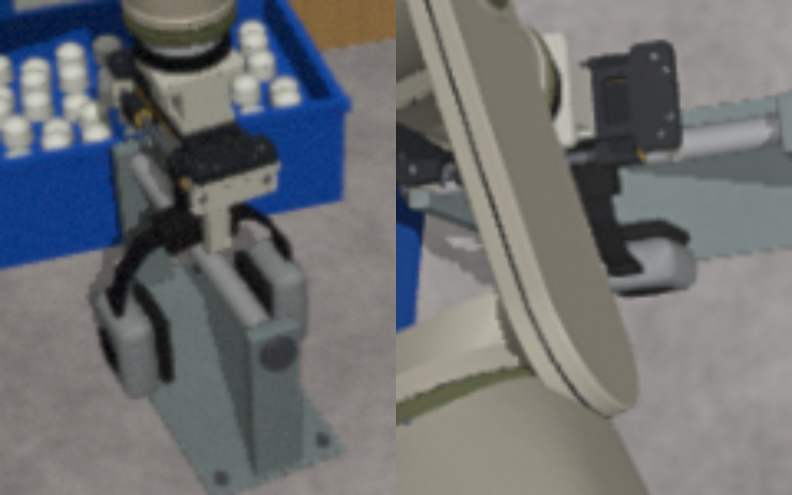

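The muffs stay put on the bar with the fingers open. I'll open a little more and back out upward.

Request:
{"method": "carry_out", "body": {
  "motion": [0,0,0,0,0,0,0.7,0,0,0,0,0,0,0.7,0,-0.01,0,0,0,0,0.7,0,-0.02,0,0,0,0,0.7,0,-0.025,0,0,0,0,0.7]
}}

```text
t: 13.0
tool_pos: [0.5117, 0.3041, 0.2381]
orientation: [-1.564, -0.125, 0.114]
force: [0.1, 0.0, -0.1]
opening: 0.079
```

Request:
{"method": "carry_out", "body": {
  "motion": [0,-0.035,0,0,0,0,0.7,0,-0.035,0,0,0,0,0.7,0,-0.035,0,0,0,0,0.7,0,-0.03,0,0,0,0,0.7,0,-0.02,0,0,0,0,0.7]
}}

```text
t: 13.5
tool_pos: [0.5095, 0.303, 0.4037]
orientation: [-1.563, -0.126, 0.112]
force: [0.5, -0.6, -0.5]
opening: 0.0793
```

Request:
{"method": "carry_out", "body": {
  "motion": [-0.02,0,0.03,0,0,0,0.7,-0.02,0,0.04,0,0,0,0.7,-0.02,0,0.04,0,0,0,0.7,-0.02,0,0.04,0,0,0,0.7,-0.02,0,0.03,0,0,0,0.7]
}}

```text
t: 14.0
tool_pos: [0.3844, 0.4675, 0.4146]
orientation: [-1.558, -0.129, 0.094]
force: [0.9, -0.3, -0.5]
opening: 0.0792
```

```bash
python3 plan.py .512 .306 .3 98.6 1;python3 - <<'E'
from plant import imaging
import cv2,numpy as np
a=imaging.read_camera('side');b=imaging.read_camera('top')
cv2.imwrite('pics/o5.png',np.hstack([cv2.resize(a[30:180,160:280],None,fx=3.3,fy=3.3),cv2.resize(b[150:300,50:170],None,fx=3.3,fy=3.3)]))
a2=imaging.read_camera('side');print(np.abs(a.astype(int)-a2)[30:180,160:280].max())
E
```

```text
t 14.0 pos [0.3844 0.4675 0.4146] yaw 98.14 tilt [ 0.022  0.012 -1.   ] F [ 0.9 -0.3 -0.5] open 0.0792
[ 0.103  0.115 -0.178] turn y -0.46
26
```

View pics/o5.png

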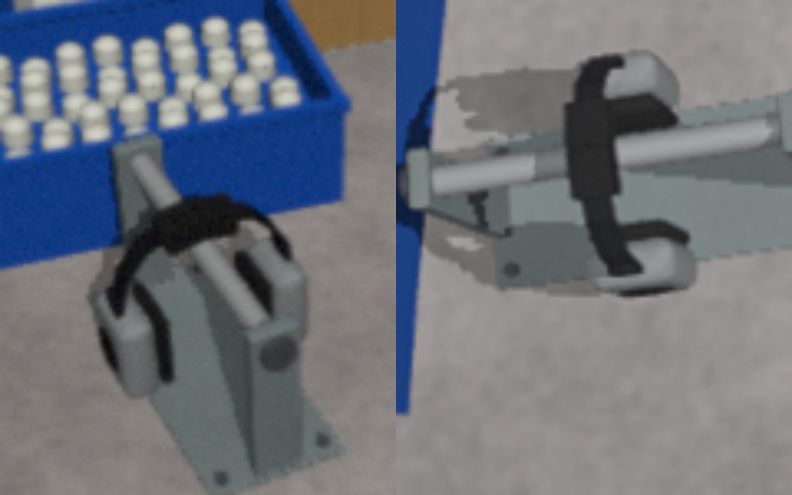

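The muffs hang square across the bar, one cup on each side, with the arm clear. As a last check I'll measure the crown position, any remaining motion, and the stirrup.

Request:
{"method": "carry_out", "body": {
  "motion": [0,0,0,0,0,0,0.7,0,0,0,0,0,0,0.7,0,0,0,0,0,0,0.7,0,0,0,0,0,0,0.7,0,0,0,0,0,0,0.7]
}}

```text
t: 14.65
tool_pos: [0.3876, 0.4639, 0.4157]
orientation: [-1.558, -0.129, 0.091]
force: [0.2, -0.5, -0.0]
opening: 0.079
```

Run:
```python
from h import *
from plant import imaging,models,robot
a=imaging.read_camera('side');b=imaging.read_camera('top')
o=cv2.imread('pics/o5.png')
n=np.hstack([cv2.resize(a[30:180,160:280],None,fx=3.3,fy=3.3),cv2.resize(b[150:300,50:170],None,fx=3.3,fy=3.3)])
d=np.abs(cv2.GaussianBlur(o,(0,0),4).astype(int)-cv2.GaussianBlur(n,(0,0),4)); print('diff max',d.max())
# stirrup region vs. start
for nm,i,(x,y,w,h) in(('side',a,(235,195,70,70)),('top',b,(250,170,45,65))):
    z=cv2.imread(f'pics/{nm}0.png'); f=lambda m:np.float32(cv2.cvtColor(m[y:y+h,x:x+w],cv2.COLOR_BGR2GRAY))
    print(nm,'stirrup shift px',cv2.phaseCorrelate(f(z),f(i)))
for nm in('top','side'):
    print(nm,[(round(q['confidence'],2),np.round(q['pixel'],1)) for q in models.outline_of(nm,'stirrup_center')])
p=np.array([.5126,.306,.15]);th=np.radians(8.6);bx=np.array([np.cos(th),np.sin(th),0]);by=np.array([-np.sin(th),np.cos(th),0])
c=tri((109.7,195.5),(220.6,97.6));c2=atz('top',(109.7,195.5),.178)
for q in(c,c2):print(q,'bar frame',(q-p)@bx,(q-p)@by,q[2]-.15)
```

```text
diff max 6
side stirrup shift px ((0.06874745325939813, 0.172434155960687), 0.8049923054597996)
top stirrup shift px ((0.5957539229047981, -0.07076766731526618), 0.8071197169798392)
top [(0.95, array([271.8, 202. ]))]
side [(0.88, array([262.1, 219. ]))]
[0.51519791 0.30668274 0.16696035] bar frame 0.002670790492819066 0.000286589476719162 0.01696035143439148
[0.5116539  0.30287247 0.178     ] bar frame -0.0014031345565291653 -0.0029508908679273336 0.02799999999999994
```

```bash
python3 -c "
from plant import robot
print(robot.close_job())"
```

```text
the job is handed in; nothing more can be done
None
```

The ear defenders are hanging over the polished bar, and the job was handed in at about 15 s of the 45 s allowed. I gripped them by the crown cushion, carried them over the stirrup, and lowered them until the wrist force showed the bar had taken the weight. Then I eased the fingers open and backed the arm well clear.

**Last checks that passed:**
- **Position:** the crown measures within about 3 mm of the bar's axis sideways and of its middle lengthwise.
- **Attitude:** the band is square across the bar with one cup on each side, upright by eye.
- **At rest:** two pictures over half a second apart showed no visible motion.
- **Stirrup:** it shifted less than 1 pixel in both cameras, which is no measurable movement.

**One disagreement:** the two ways of finding the crown's height differ. The gripper height at release puts it about 25 mm above the axis, which is what a hung pair should read. A rough triangulation from hand-picked pixels gave 17 mm, close to the 15 mm lower limit. I trust the 25 mm figure, because the wrist force showed the cushion resting on the bar at that height, but I didn't remeasure the height from the pictures.

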